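# Take the battery cover off the right digital level

## Task

The digital level with the orange battery cover needs fresh cells: pinch the two side tabs of the orange cover together to free it, lift it off, and set it down right side up, tabs on top, inside the green tray without dropping it. Leave the blue cover of the other level snapped in place.

Things in the scene. Friction and masses are not known exactly. Their poses are not given: they have to be found in the camera images.
- cover_orange: Orange snap-fit cover, 88 (x) x 72 (y) x 50 mm, 85 g, on top of a grey level. Origin: centre of the underside of its feet, 34 mm above the bench when seated; z up. 4 mm flange with its underside at z 16 (on the level's top). Pinch tabs at its +y and -y sides; hump 46 x 22 mm between them, up to z 42. Hooked under the level's rim; tabs pressed 7 mm or more each, it lifts straight off, clear after 16 mm.
- tab_left (a joint): Upright striped tab at the orange cover's +y side: 28 mm wide, centred at x 0, z 16 to 50 mm in the cover's frame, outer face at y 30. Value: travel towards the middle, 0 at rest, 0.009 m at its stop. Spring 2 N at rest, 7 N at the stop: grip the pair with 15 to 30 N; so held they carry the cover, let go they spring out.
- tab_right (a joint): The same tab mirrored, outer face at y -30 mm of the orange cover, travelling to +y. Outer faces of the two tabs: 60 mm apart at rest, 42 mm when both are fully pressed.
- tray: Open green plastic tray, 170 x 170 mm outside, 162 x 162 mm inside, walls 4 mm thick and 22 mm high, floor 4 mm thick (its top at z 4 mm); fixed to the bench. Origin: centre of its underside on the bench, x and y along its sides, z up.
- cover_blue: Blue cover of the same shape, size and mechanism, on the other level; to be left alone. Origin and axes as for the orange one. The two levels are alike: grey, 150 mm along their cover's x, 100 mm along its y, 50 mm high, fixed to the bench, cover in the middle.
Mind the look-alikes: they are no part of the job. There is more than one size of the cover_orange; the one meant has the size given above.

How it is judged:
On the way, in this order (a step that is already met when the one before it is completed fails the run):
1. both tabs of the orange cover are pressed in at least 5 mm while it still sits on its level (value of joint each of tab_left, tab_right above 0.005 m and height (world z) of cover_orange below 0.042 m), for 0.1 s.
2. the orange cover is lifted clear of its level (origin more than 55 mm above the bench) (height (world z) of cover_orange above 0.055 m), for 0.1 s.
At the end, for the whole second after the job is handed in: The orange cover stands on the tray floor (origin within 60 mm of the tray centre along each side and under 12 mm above the tray underside, tilt under 10 degrees), at rest, let go, tabs sprung out to under 3 mm; the blue cover is within 10 mm of its start (x of cover_orange in the frame of tray between -0.06 and 0.06 m and y of cover_orange in the frame of tray between -0.06 and 0.06 m and z of cover_orange in the frame of tray below 0.012 m and angle between cover_orange's own z axis and vertical below 0.18 rad and linear speed of cover_orange below 0.02 m/s and value of joint each of tab_left, tab_right below 0.003 m and distance of cover_blue from where it was at the start of the episode below 0.01 m); the robot touches nothing.
It fails at once if the orange cover is dropped (moves faster than 0.7 m/s while the fingers do not touch it: a fall of more than about 25 mm) (linear speed of cover_orange above 0.7 m/s and contact force between the fingers and cover_orange below 0.1 N).
It fails at once if the blue cover is moved by more than 10 mm (distance of cover_blue from where it was at the start of the episode above 0.01 m).
It also fails if it takes over 38 s, if anything falls off the work surface, if the arm or the gripper's body presses on something with over 40 N, if the wrist force passes 120 N, or if a joint passes its speed limit or range.

## Robot

A 6-joint arm with a two-finger parallel gripper is mounted at the origin on the work surface. World frame = base frame: x ahead of the robot, y to its left, z up, the work surface at z = 0. Lengths are in m, angles in rad, forces in N, time in s.
With the tool pointing down it reaches from about 0.35 to 0.775 m from the base axis. Payload 5.5 kg.
Tool frame: the origin (TCP) lies at the very end of the fingers, on their centre line; the grasp point (between the pads) lies 19 mm behind it; z points along the fingers, y is the direction in which the jaws open and shut (so a half turn about z gives the same grasp; the last joint's range is limited). The gripper opens to 85 mm and grips with 20 to 120 N. Pads are 22 mm wide; open, the fingers measure 114 mm over their backs; the gripper's body (76 mm by 85 mm) begins 54 mm behind the grasp point. The pads swing forward as they close: fully open they stand 13 mm farther back than shut.
Start: joints at [-0.14, 0.313, 0.046, 1.304, 0, 1.431], TCP at [0.575, -0, 0.231] pointing down, gripper open.
Joint ranges: [-2.76, 2.76], [-0.86, 1.69], [-1.03, 1.26], [-2.2, 2.34], [-1.47, 1.5], [-3.14, 3.14]. Speed limits (rad/s): [2.57, 2.57, 3.14, 3.14, 3.14, 3.14].

## Interface

Orientations are given as a unit quaternion [w, x, y, z].
In Python, from workcell import get_state, read_camera, hand_in, find_in, silhouettes gives the robot as it stands. The module is installed in compiled form; this text tells all that it offers.
- The arm moves only by the tool send_rows, never from a script. Its argument "deltas" is a list that holds one entry, the list of rows, each a list of 6 numbers: the shift along the world's x, y, z in cm, then the turn, a rotation vector about the world's x, y, z in degrees. In form: [[[dx, dy, dz, wx, wy, wz], ...]]. A call has 1 to 12 rows; each row is the pose to reach, as a shift and turn from the pose commanded when the call began; what a row does not reach only later rows make up. A row lasts 1/10 s, in which the tool goes at most 50 mm and 8.59 degrees, less where a joint would pass 70% of its speed; a pose out of reach is approached as far as the arm can. A call with a gripper value outside its range is refused whole. "jaw" is the opening, from -1 (shut) to 1 (fully open), so that 0 is half open, set as the call begins (left out, the last holds). The fingers move at their own pace and stop on an object; "force" is the grip in N (left out, the last holds). Time passes only in rows, so rows that repeat a pose let the fingers close. It gives the time, the measured TCP pose, the force and the opening at its end, in the units of the state.
- get_state(): the state, without advancing time (a new reading comes with each control period).
- read_camera(name): name is "scene" or "side" or "wrist"; returns a dict with "img" (400x640x3 uint8, red, green, blue), "z_map" (400x640 float32, m along the optical axis (not along the pixel's ray), 0 where there is no reading), "vfov" (degrees; the focal length in pixels is half the picture's height over the tangent of half this angle, whatever the lens; pixels are square), "cx", "cy" (the principal point, pixels), "R" (3x3) and "t" (3): a world point X has camera coordinates R X + t; the wrist camera has in their place "hand_eye" (4x4, takes a point from camera to tool coordinates, whose origin is the TCP and whose axes are the flange's). Camera axes: x right, y down, z forward; pixel columns grow to the right and rows downward; lengths in m; the calibration is good to about 2 mm. A picture is of the moment at which its call begins: read the wrist's pose just before it.
- hand_in(): hands the job in, once; it reports no verdict.
Trained networks look in a picture, given as the dict that the camera call returned (one of the last four; its "shot" number tells which), for a name from the list of things; names that differ only in an ending like _2 or _b are one class to them, and where a whole thing is asked for, a point or a joint stands for the part that bears it (a point fixed in the world has none). Each returns a list of dicts, best first, with "conf" (0 to 1); they miss things now and then, are a little off and sometimes report something else, mostly with a low value. They report only what shows in the picture. A call takes as long as a camera call. They do not tell look-alikes from the thing itself.
- find_in(picture, thing): "box" ([centre column, centre row, width, height] in pixels, round what is visible of it).
- silhouettes(picture, thing): "mask" (400x640 bool, what is visible of it) and "box" ([centre column, centre row, width, height] in pixels, round what is visible of it).
The state is a dict: "clock": time; "joint_pos": joint angles; "qvel": joint speeds; "tau": joint torques, N m; "tcp_pos": TCP position; "orientation": TCP orientation; "wrist_force": force on the tool from outside, world axes, zero at the start; "ft_torque": the same for the moment, N m; "finger_gap": finger opening in m.
Only numpy, scipy, OpenCV 4.12 (cv2) and the standard library are available. Lean on these libraries where they do the work, as an engineer would, in place of code of your own. Each camera call takes 0.05 s, during which the arm holds its last target.

## Working session

There is one attempt and no reset: what is moved stays moved. The work goes in short steps, Python scripts to look and compute and a tool call to move; the robot and the scene stay as the last step left them, time stands still between calls to the robot, and variables do not carry over. Pictures are saved under pics/ and viewed, and the job is handed in when it is done.

Besides the shell and the picture viewer there is one more tool, called as name(argument=value, ...), one argument or row to a line, values as JSON. send_rows: Moves the arm, as the interface text tells. Its arguments: {"type":"object","properties":{"deltas":{"type":"array","items":{"type":"array","items":{"type":"array","items":{"type":"number"}}}},"jaw":{"type":"number"},"force":{"type":"number"}},"required":["deltas"]}

```bash
mkdir -p pics; cat > h.py <<'E'
import numpy as np,cv2,pickle
from workcell import *
def save(p,n): cv2.imwrite(n,cv2.cvtColor(p['img'],cv2.COLOR_RGB2BGR))
def foc(p): return 200/np.tan(np.radians(p['vfov'])/2)
def pts(p):
    f=foc(p); v,u=np.mgrid[0:400,0:640]; z=p['z_map']
    P=np.stack([(u-p['cx'])/f*z,(v-p['cy'])/f*z,z],-1)
    return (P-p['t'])@p['R']   # R^T (P-t)
E
python3 - <<'E'
from h import *
s=get_state();print(s)
for n in ['scene','side']:
    p=read_camera(n);save(p,f'pics/{n}0.png');pickle.dump(p,open(n+'0.pkl','wb'))
    print(n,p['vfov'],p['cx'],p['cy'],p['t'],p.keys())
    X=pts(p)
    for t in ['cover_orange','tray','cover_blue','tab_left']:
        for d in silhouettes(p,t):
            m=d['mask']&(p['z_map']>0);q=X[m]
            print(n,t,round(d['conf'],2),np.round(d['box']),m.sum(),np.round(np.median(q,0),3),np.round(np.percentile(q,[2,98],axis=0),3).tolist())
E
```

```text
{'clock': 0.0, 'joint_pos': array([-1.39588057e-01,  3.14024453e-01,  4.49437150e-02,  1.30359637e+00,
        3.00962180e-05,  1.43117130e+00]), 'qvel': array([-9.10647744e-04,  1.98189415e-04, -1.93177093e-06,  1.36157159e-03,
       -7.96966802e-04, -3.96545788e-04]), 'tau': array([-2.90074182e-03, -4.80629075e+01,  2.98531097e+01,  1.95313990e-02,
       -3.83516899e-04, -4.27451073e-05]), 'tcp_pos': array([5.74474427e-01, 8.02060439e-05, 2.30380774e-01]), 'orientation': array([-7.60076243e-04,  7.07093406e-01,  7.07119531e-01, -5.53939575e-04]), 'wrist_force': array([-0.68318737, -0.09418762,  0.22299767]), 'ft_torque': array([ 0.00701455, -0.04607382,  0.04190085]), 'finger_gap': 0.08495178578834117}
scene 46.89416518935407 325.29512005910277 199.51081975447323 [ 0.471926   -0.14810855  1.29129994] dict_keys(['img', 'z_map', 'vfov', 'cx', 'cy', 'R', 't', 'shot'])
scene cover_orange 0.86 [249. 172.  54.  42.] 1316 [ 0.638 -0.243  0.029] [[0.577, -0.297, 0.004], [0.688, -0.208, 0.068]]
scene cover_orange 0.59 [310. 248. 105.  91.] 4914 [0.618 0.019 0.005] [[0.529, -0.069, 0.002],
[... 1242 characters left out ...]
0.068]]
side cover_orange 0.6 [309. 254.  46.  32.] 1057 [ 0.439 -0.264  0.056] [[0.398, -0.295, 0.052], [0.483, -0.223, 0.086]]
side tray 0.72 [339. 183.  81.  60.] 2824 [0.615 0.018 0.006] [[0.525, -0.076, 0.001], [0.704, 0.11, 0.023]]
side cover_blue 0.61 [266. 129.  32.  26.] 449 [0.464 0.26  0.058] [[0.426, 0.228, 0.003], [0.513, 0.419, 0.086]]
side tab_left 0.89 [399. 250.  15.  25.] 286 [ 0.639 -0.296  0.038] [[0.621, -0.303, 0.008], [0.657, -0.289, 0.068]]
side tab_left 0.53 [304. 242.  13.  10.] 114 [ 0.444 -0.232  0.075] [[0.431, -0.235, 0.062], [0.457, -0.229, 0.086]]
side tab_left 0.24 [309. 260.  14.  12.] 172 [ 0.436 -0.286  0.071] [[0.424, -0.29, 0.053], [0.449, -0.28, 0.087]]
```

```bash
python3 - <<'E'
from h import *
for n,(x,y,w,h) in {'scene':(200,60,320,280),'side':(220,90,260,290)}.items():
    p=pickle.load(open(n+'0.pkl','rb')); im=cv2.cvtColor(p['img'],cv2.COLOR_RGB2BGR)[y:y+h,x:x+w]
    cv2.imwrite(f'pics/{n}0c.png',cv2.resize(im,None,fx=2,fy=2,interpolation=2))
E
```

```text
(no output)
```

View pics/scene0c.png

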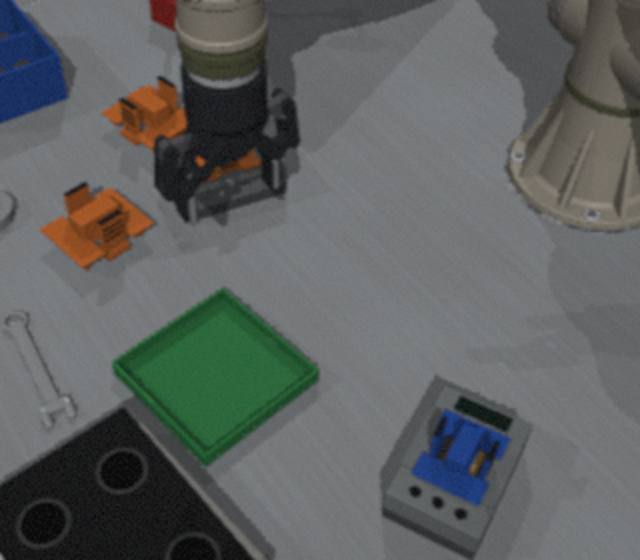

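View pics/side0c.png

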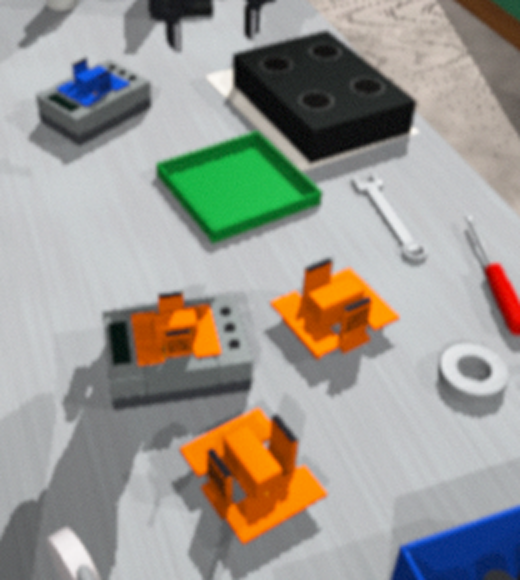

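Three orange covers show. In the side view they are A at (309,254), on a grey level, and B at (386,244) and C at (346,329), both loose on the bench. Only A is snapped to a level, with its top near z 0.086. I'll go above A and confirm with the wrist camera.

send_rows(
  deltas=[
    [[-1.5,-2.5,0,0,0,8],[-3,-5,0,0,0,16],[-4.5,-8,0,0,0,24],[-6,-11,0,0,0,32],[-7.5,-14,0,0,0,40],[-9,-17,0,0,0,48],[-10.5,-20,0,0,0,56],[-12,-22.5,0,0,0,64],[-13,-24.5,0,0,0,72],[-13.5,-26,0,0,0,80],[-13.5,-26,0,0,0,82],[-13.5,-26,0,0,0,82]],
  ],
  jaw=1,
  force=22,
)

```text
clock: 1.7
tcp_pos: [0.4398, -0.2606, 0.2314]
orientation: [0.0, 0.07, 0.998, 0.0]
wrist_force: [-0.0, 0.2, -0.1]
finger_gap: 0.0854
```

```bash
cat >> h.py <<'E'
from scipy.spatial.transform import Rotation as Ro
def wrist():
    s=get_state(); p=read_camera('wrist'); q=s['orientation']
    Rt=Ro.from_quat([q[1],q[2],q[3],q[0]]).as_matrix(); H=p['hand_eye']
    Rc=Rt@H[:3,:3]; tc=Rt@H[:3,3]+s['tcp_pos']   # cam->world
    p['R']=Rc.T; p['t']=-Rc.T@tc
    return s,p
E
python3 - <<'E'
from h import *
s,p=wrist();save(p,'pics/w1.png');pickle.dump(p,open('w1.pkl','wb'))
print(s['clock'],s['tcp_pos'],s['orientation'],s['joint_pos'],s['finger_gap'],p['hand_eye'],p['vfov'])
X=pts(p)
for t in ['cover_orange','tab_left']:
    for d in silhouettes(p,t):
        m=d['mask']&(p['z_map']>0);q=X[m]
        print(t,round(d['conf'],2),np.round(d['box']),m.sum(),np.round(np.median(q,0),3),np.round(np.percentile(q,[2,98],axis=0),3).tolist())
E
```

```text
1.7 [ 0.43975643 -0.26062357  0.23138176] [6.55424224e-05 7.04436459e-02 9.97515758e-01 2.45729921e-05] [-6.92214962e-01  1.89405269e-01 -1.16600034e-01  1.26471309e+00
  1.16297425e-04 -5.51210884e-01] 0.08543444033555943 [[-1.57635138e-03 -9.65023903e-01 -2.62157170e-01  6.61717266e-02]
 [ 9.99998450e-01 -1.72688466e-03  3.43824403e-04  6.82178106e-04]
 [-7.84513960e-04 -2.62156221e-01  9.65025129e-01 -1.42343278e-01]
 [ 0.00000000e+00  0.00000000e+00  0.00000000e+00  1.00000000e+00]] 64.33580628275094
cover_orange 0.86 [344. 319. 102.  79.] 4255 [ 0.605 -0.258  0.026] [[0.571, -0.307, 0.001], [0.665, -0.209, 0.066]]
cover_orange 0.84 [185. 218. 125. 104.] 7303 [ 0.46  -0.412  0.026] [[0.415, -0.481, 0.01], [0.51, -0.365, 0.067]]
cover_orange 0.55 [329. 186.  69.  86.] 5238 [ 0.435 -0.256  0.054] [[0.398, -0.292, 0.038], [0.484, -0.22, 0.085]]
tab_left 0.83 [353. 190.   8.  39.] 346 [ 0.443 -0.231  0.079] [[0.432, -0.234, 0.04], [0.459, -0.225, 0.086]]
tab_left 0.82 [193. 254.  52.  36.] 775 [ 0.498 -0.413  0.046] [[0.493, -0.445, -0.001], [0.524, -0.397, 0.068]]
tab_left 0.7 [318. 333.  16.  33.] 398 [ 0.627 -0.291  0.034] [[0.619, -0.299, 0.006], [0.653, -0.285, 0.066]]
```

View pics/w1.png

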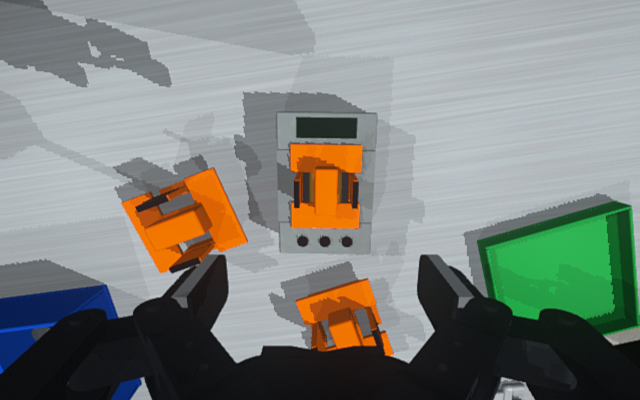

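The wrist view shows cover A on its grey level at (328,186), and two loose orange covers at (185,218) and (344,319). Next I'll fit its pose and size.

```bash
cat >> h.py <<'E'
def fit(p,c,zl,zt,r=.075,col='o'):
    X=pts(p);im=p['img'].astype(int)
    near=(p['z_map']>0)&(np.hypot(X[...,0]-c[0],X[...,1]-c[1])<r)
    org=(im[...,0]>100)&(im[...,2]<90)&(im[...,0]>1.5*im[...,1]) if col=='o' else (im[...,2]>im[...,0]*1.5)
    a=near&org&(abs(X[...,2]-zl)<.006); b=near&(X[...,2]>zt)
    R=cv2.minAreaRect((X[a][:,:2]*1000).astype(np.float32)); print('flange',a.sum(),R,np.median(X[a][:,2]))
    B=X[b]; print('tops',b.sum(),B[:,2].max())
    n,l,st,ce=cv2.connectedComponentsWithStats(b.astype(np.uint8))
    for i in range(1,n):
        if st[i,4]>8:
            Q=X[l==i]; print(st[i,4],np.round(ce[i]),np.round(Q.mean(0),4),cv2.minAreaRect((Q[:,:2]*1000).astype(np.float32)))
E
python3 - <<'E'
from h import *
p=pickle.load(open('w1.pkl','rb'))
fit(p,(.44,-.26),.054,.079)
for c in [(.62,-.26),(.465,-.42)]: fit(p,c,.02,.061)
p=pickle.load(open('side0.pkl','rb'))
print('side');fit(p,(.44,-.26),.054,.079)
p=pickle.load(open('w1.pkl','rb'))
cv2.imwrite('pics/w1c.png',cv2.resize(cv2.cvtColor(p['img'],cv2.COLOR_RGB2BGR)[100:265,260:400],None,fx=3.5,fy=3.5,interpolation=2))
E
```

```text
flange 3501 ((442.18194580078125, -257.1249694824219), (72.59269714355469, 89.64485168457031), 81.10350799560547) 0.053545581923093076
tops 49141 0.33042321615609505
174 [296. 193.] [ 0.4363 -0.2836  0.0845] ((436.609375, -283.65643310546875), (4.819917678833008, 27.035524368286133), 80.77558135986328)
176 [355. 193.] [ 0.4447 -0.2297  0.0844] ((445.348876953125, -229.58493041992188), (5.052337169647217, 27.47113800048828), 80.89299774169922)
48791 [321. 352.] [ 0.4304 -0.2588  0.3038] ((436.1245422363281, -259.4302673339844), (148.2825164794922, 34.117862701416016), 81.74659729003906)
flange 1829 ((628.540771484375, -258.4762268066406), (110.53085327148438, 93.81498718261719), 10.853681564331055) 0.025222341565567626
tops 162 0.06811678327605768
122 [376. 336.] [ 0.6167 -0.2236  0.0658] ((617.8816528320312, -223.5042266845703), (24.11334800720215, 6.57630729675293), 11.00972843170166)
37 [314. 347.] [ 0.6217 -0.2953  0.0642] ((622.4031982421875, -294.20660400390625), (9.421830177307129, 5.020557403564453), 56.2722053527832)
flange 3045 ((465.18145751953125, -423.0143127441406), (94.13472747802734, 115.77374267578125), 12.111601829528809) 0.025256954517002352
tops 489 0.06869360004476319
248 [153. 202.] [ 0.4295 -0.429   0.0662] ((429.839111328125, -429.87286376953125), (6.605575084686279, 35.192779541015625), 12.289475440979004)
241 [186. 264.] [ 0.4995 -0.4141  0.0658] ((500.1206970214844, -414.8437194824219), (7.050773620605469, 35.931663513183594), 12.141214370727539)
side
flange 661 ((439.8357238769531, -256.0447692871094), (79.84127807617188, 88.3011703491211), 81.60755920410156) 0.0545573029711519
tops 104 0.08787986598598456
49 [305. 237.] [ 0.4449 -0.2315  0.0841] ((445.1542663574219, -230.85939025878906), (7.999083995819092, 26.931177139282227), 86.59524536132812)
55 [309. 256.] [ 0.4365 -0.2855  0.0837] ((436.36798095703125, -284.7081604003906), (7.4072585105896, 26.0336856842041), 83.40955352783203)
```

View pics/w1c.png

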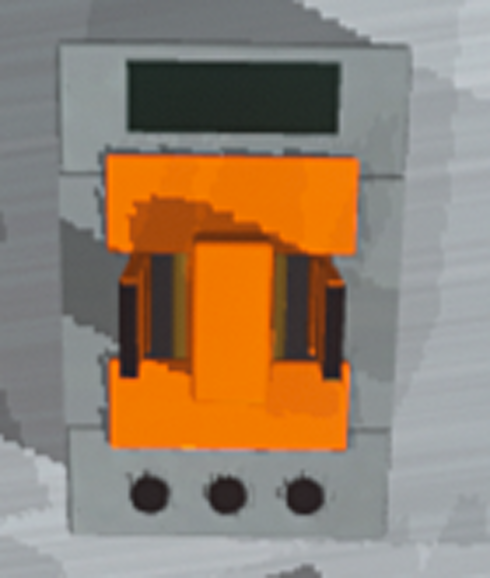

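Cover A has an 88 x 72 flange (90 x 72.6 measured). The loose covers measure about 116 x 94, so they are the larger look-alikes. A is on a level and its tab tops are at z 0.084, which agrees with the text. Now the tray centre and the fingertip heights.

```bash
python3 - <<'E'
from h import *
for n in ['scene0','side0']:
    p=pickle.load(open(n+'.pkl','rb'));X=pts(p);im=p['img'].astype(int)
    g=(im[...,1]>1.4*im[...,0])&(im[...,1]>1.3*im[...,2])&(p['z_map']>0)&(np.hypot(X[...,0]-.617,X[...,1]-.019)<.13)
    for nm,m in [('rim',g&(abs(X[...,2]-.022)<.004)),('floor',g&(X[...,2]<.009))]:
        print(n,nm,m.sum(),np.median(X[m][:,2]),cv2.minAreaRect((X[m][:,:2]*1000).astype(np.float32)))
p=pickle.load(open('w1.pkl','rb'));X=pts(p)
f=(p['z_map']>0)&(X[...,2]>.1)
print('finger min z',np.percentile(X[f][:,2],[0,.1,1]))
print(Ro.from_quat([0,0,0,1]).as_matrix()[0,0])
b=f&(X[...,2]<.26)
n,l,st,ce=cv2.connectedComponentsWithStats(b.astype(np.uint8))
for i in range(1,n):
    if st[i,4]>50: Q=X[l==i]; print(ce[i],Q.mean(0),Q.min(0),Q.max(0))
E
```

```text
scene0 rim 561 0.02190208878845776 ((616.5155029296875, 17.68987274169922), (171.57960510253906, 172.43646240234375), 9.531301498413086)
scene0 floor 3839 0.004935163212084399 ((617.3496704101562, 18.755142211914062), (169.16917419433594, 170.15492248535156), 9.690074920654297)
side0 rim 342 0.02133352707132139 ((633.1544189453125, 19.61602783203125), (209.3550567626953, 173.18768310546875), 9.377135276794434)
side0 floor 1996 0.004775825303150313 ((613.580078125, 17.08289337158203), (170.82997131347656, 172.66818237304688), 9.74694538116455)
finger min z [0.2435092  0.24510617 0.25032796]
1.0
[215.65345413 275.85164213] [ 0.43043125 -0.30347035  0.25326912] [ 0.42152819 -0.31509052  0.2435092 ] [ 0.44501153 -0.30031882  0.25999639]
[429.20776256 276.12214612] [ 0.44319366 -0.21543837  0.25333928] [ 0.4347289  -0.21936886  0.24387798] [ 0.45750942 -0.20305762  0.25997918]
```

Tray centre is about (0.617, 0.018), and the cover centre is about (0.441, -0.257) with the jaw line at 81°. Descending with the jaws open.

send_rows(
  deltas=[
    [[0.1,0.3,-3,0,0,-1],[0.1,0.3,-6.5,0,0,-1],[0.1,0.3,-10,0,0,-1],[0.1,0.3,-13,0,0,-1],[0.1,0.3,-15.3,0,0,-1],[0.1,0.3,-16.5,0,0,-1],[0.1,0.3,-17.3,0,0,-1],[0.1,0.3,-17.3,0,0,-1],[0.1,0.3,-17.3,0,0,-1]],
  ],
)

```text
clock: 2.75
tcp_pos: [0.4417, -0.2574, 0.0592]
orientation: [0.001, 0.078, 0.997, -0.0]
wrist_force: [-0.8, 0.3, 0.3]
finger_gap: 0.0851
```

```bash
python3 - <<'E'
from h import *
s,p=wrist();save(p,'pics/w2.png')
print(s['clock'],s['tcp_pos'],s['orientation'],s['wrist_force'])
fit(p,(.441,-.257),.054,.080)
E
```

```text
2.75 [ 0.4417286  -0.25743979  0.05924049] [ 6.37601326e-04  7.84225457e-02  9.96919934e-01 -3.77059500e-04] [-0.84014287  0.31245945  0.26091358]
flange 12589 ((443.2013244628906, -257.7225036621094), (72.82616424560547, 91.22557067871094), 81.01622772216797) 0.05358877882163481
tops 49937 0.15834443217326366
916 [255. 283.] [ 0.4362 -0.2836  0.0842] ((437.2223205566406, -284.16876220703125), (5.600452899932861, 27.9851131439209), 81.15093994140625)
912 [388. 283.] [ 0.4446 -0.23    0.0843] ((445.6574401855469, -229.8668212890625), (5.504897117614746, 28.14889144897461), 81.78483581542969)
48109 [321. 353.] [ 0.4322 -0.2555  0.1325] ((437.7545471191406, -256.4398498535156), (148.4202880859375, 33.923927307128906), 80.93018341064453)
```

View pics/w2.png

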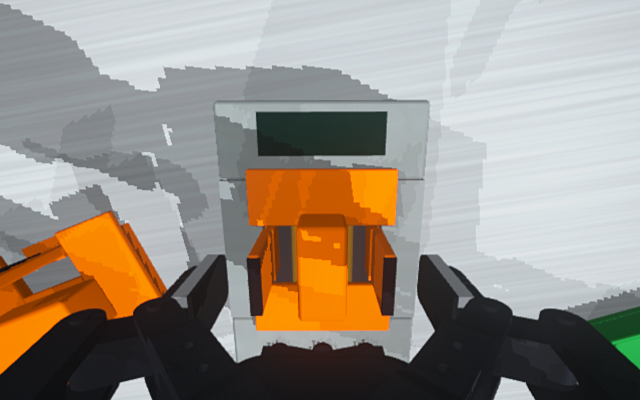

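The fingers straddle both tabs evenly (tabs at columns 255 and 388, row 283). Closing at 22 N.

send_rows(
  deltas=[
    [[0,0,-0.1,0,0,0],[0,0,-0.1,0,0,0],[0,0,-0.1,0,0,0],[0,0,-0.1,0,0,0],[0,0,-0.1,0,0,0],[0,0,-0.1,0,0,0],[0,0,-0.1,0,0,0],[0,0,-0.1,0,0,0]],
  ],
  jaw=-1,
  force=22,
)

```text
clock: 3.6
tcp_pos: [0.4418, -0.2575, 0.0588]
orientation: [0.001, 0.078, 0.997, -0.001]
wrist_force: [-1.7, 1.5, 7.7]
finger_gap: 0.0404
```

```bash
python3 - <<'E'
from h import *
s,p=wrist();save(p,'pics/w3.png')
print(s['clock'],s['tcp_pos'],s['finger_gap'],s['wrist_force'])
E
```

```text
3.6 [ 0.44177192 -0.25750328  0.05878998] 0.04043725144664798 [-1.71456667  1.546336    7.73713634]
```

View pics/w3.png

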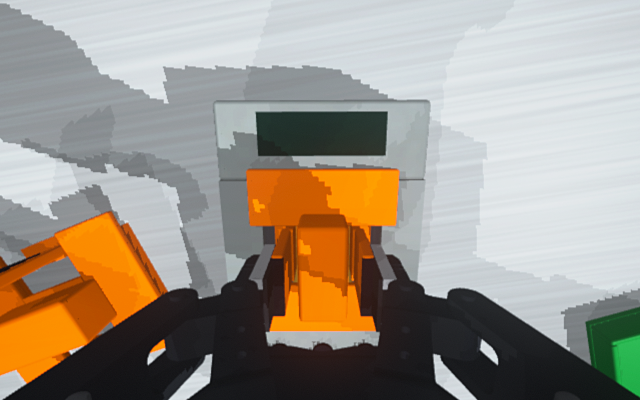

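The gap is 40 mm, so both tabs are at their stops with the pads flat on them. Lifting straight up.

send_rows(
  deltas=[
    [[0,0,0.2,0,0,0],[0,0,0.6,0,0,0],[0,0,1.1,0,0,0],[0,0,1.7,0,0,0],[0,0,2.3,0,0,0],[0,0,3,0,0,0],[0,0,3.7,0,0,0],[0,0,4.4,0,0,0],[0,0,5,0,0,0],[0,0,5.5,0,0,0],[0,0,5.5,0,0,0]],
  ],
)

```text
clock: 4.75
tcp_pos: [0.4415, -0.2574, 0.1132]
orientation: [0.001, 0.078, 0.997, -0.0]
wrist_force: [0.5, -0.8, -0.7]
finger_gap: 0.0398
```

```bash
python3 - <<'E'
from h import *
s,p=wrist();save(p,'pics/w4.png')
print(s['clock'],s['tcp_pos'],s['finger_gap'],s['wrist_force'],s['joint_pos'])
fit(p,(.441,-.257),.108,.3)
q=read_camera('side'); save(q,'pics/s4.png')
E
```

```text
4.75 [ 0.44149542 -0.25736748  0.11317584] 0.039825907341239405 [ 0.47663496 -0.76464188 -0.66122104] [-6.85037985e-01  2.58259808e-01 -3.29046570e-01  9.82098650e-01
  1.03680953e-04 -5.27987665e-01]
flange 10641 ((441.890625, -256.7005310058594), (71.81587219238281, 88.80325317382812), 81.03726959228516) 0.1077984738488081Traceback (most recent call last):
  File "<stdin>", line 4, in <module>
  File "h.py", line 22, in fit
    B=X[b]; print('tops',b.sum(),B[:,2].max())
                                 ~~~~~~~~~~^^
    return umr_maximum(a, axis, None, out, keepdims, initial, where)
ValueError: zero-size array to reduction operation maximum which has no identity
```

View pics/w4.png

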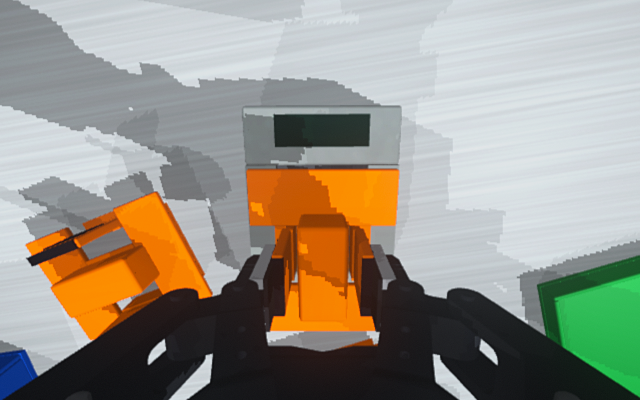

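The cover is lifted and level: its flange is at z 0.108, and it moved 54 mm up with the tool. Carrying it over the tray.

send_rows(
  deltas=[
    [[0.5,0.8,0.3,0,0,0],[1.7,2.7,0.8,0,0,0],[3.4,5.3,1,0,0,0],[5.3,8.2,1,0,0,0],[7.2,11.2,1,0,0,0],[9.1,14.2,1,0,0,0],[11,17.2,1,0,0,0],[12.9,20.2,1,0,0,0],[14.7,23,1,0,0,0],[16.2,25.3,1,0,0,0],[17.2,26.9,0.5,0,0,0],[17.6,27.5,0,0,0,0]],
  ],
)

```text
clock: 6.0
tcp_pos: [0.6176, 0.02, 0.1116]
orientation: [-0.0, 0.077, 0.997, 0.0]
wrist_force: [-0.1, -0.5, -1.2]
finger_gap: 0.04
```

send_rows(
  deltas=[
    [[0,0,-1,0,0,0],[0,0,-2.5,0,0,0],[0,0,-4,0,0,0],[0,0,-5.3,0,0,0],[0,0,-6.3,0,0,0],[0,0,-7,0,0,0],[0,0,-7.5,0,0,0],[0,0,-7.5,0,0,0],[0,0,-7.5,0,0,0]],
  ],
)

```text
clock: 6.9
tcp_pos: [0.6174, 0.0179, 0.0377]
orientation: [0.0, 0.078, 0.997, 0.0]
wrist_force: [0.5, -0.3, -0.1]
finger_gap: 0.0397
```

```bash
python3 - <<'E'
from h import *
s,p=wrist();save(p,'pics/w5.png')
print(s['clock'],s['tcp_pos'],s['orientation'],s['finger_gap'],s['wrist_force'])
X=pts(p);im=p['img'].astype(int)
g=(im[...,1]>1.4*im[...,0])&(im[...,1]>1.3*im[...,2])&(p['z_map']>0)
m=g&(X[...,2]<.009)&(X[...,2]>0);print('floor z',np.median(X[m][:,2]),X[m].min(0),X[m].max(0))
o=(im[...,0]>100)&(im[...,2]<90)&(im[...,0]>1.5*im[...,1])&(np.hypot(X[...,0]-.617,X[...,1]-.018)<.07)
print(np.histogram(X[o][:,2],bins=np.arange(0,.1,.005)))
Q=X[o&(X[...,2]<.045)&(X[...,2]>.02)];print(np.median(Q[:,2]),cv2.minAreaRect((Q[:,:2]*1000).astype(np.float32)))
E
```

```text
6.9 [0.61737646 0.01794842 0.0376884 ] [3.34459758e-04 7.84582199e-02 9.96917345e-01 4.86242059e-05] 0.03969040550937416 [ 0.46606206 -0.2914112  -0.12993465]
floor z 0.0036676855698739227 [ 5.22381917e-01 -9.31503279e-02  1.36792291e-05] [0.69720527 0.11021687 0.00899553]
(array([    1,     0,     0,    32,   237,   150, 10089,   326,   371,
         391,  4632,   674,   207,     8,     9,     4,     0,     0,
           0]), array([0.   , 0.005, 0.01 , 0.015, 0.02 , 0.025, 0.03 , 0.035, 0.04 ,
       0.045, 0.05 , 0.055, 0.06 , 0.065, 0.07 , 0.075, 0.08 , 0.085,
       0.09 , 0.095]))
0.032335102509892126 ((617.7342529296875, 18.822160720825195), (71.8104248046875, 88.69499206542969), 81.22358703613281)
```

View pics/w5.png

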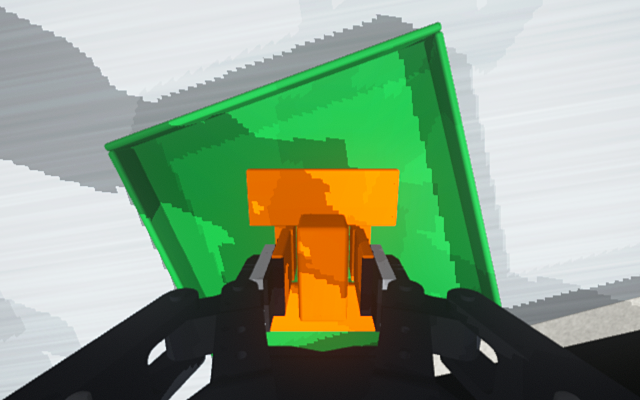

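The cover is centred in the tray, with its flange at z 0.032, so its feet are about 8 mm above the floor. Lowering slowly.

send_rows(
  deltas=[
    [[0,0,-0.3,0,0,0],[0,0,-0.55,0,0,0],[0,0,-0.75,0,0,0],[0,0,-0.8,0,0,0],[0,0,-0.85,0,0,0],[0,0,-0.85,0,0,0],[0,0,-0.85,0,0,0]],
  ],
)

```text
clock: 7.65
tcp_pos: [0.6172, 0.018, 0.029]
orientation: [0.0, 0.078, 0.997, 0.0]
wrist_force: [-0.7, 0.0, 0.1]
finger_gap: 0.0402
```

send_rows(
  deltas=[
    [[0,0,-0.05,0,0,0],[0,0,-0.1,0,0,0],[0,0,-0.1,0,0,0],[0,0,-0.1,0,0,0]],
  ],
)

```text
clock: 8.05
tcp_pos: [0.6173, 0.018, 0.0289]
orientation: [0.0, 0.078, 0.997, 0.0]
wrist_force: [-3.5, -0.2, 7.3]
finger_gap: 0.0402
```

The feet touch the floor (7 N). Releasing.

send_rows(
  deltas=[
    [[0,0,0,0,0,0],[0,0,0,0,0,0],[0,0,0,0,0,0],[0,0,0,0,0,0],[0,0,0,0,0,0],[0,0,0,0,0,0],[0,0,0,0,0,0]],
  ],
  jaw=1,
)

```text
clock: 8.75
tcp_pos: [0.617, 0.018, 0.0278]
orientation: [0.0, 0.078, 0.997, 0.0]
wrist_force: [0.1, 0.2, 0.1]
finger_gap: 0.0852
```

```bash
python3 - <<'E'
from h import *
s,p=wrist();save(p,'pics/w6.png')
print(s['clock'],s['tcp_pos'],s['finger_gap'],s['wrist_force'])
try: fit(p,(.617,.018),.024,.05)
except Exception as e: print(e)
E
```

```text
8.75 [0.61704921 0.01797809 0.02778661] 0.08523596289863013 [0.05197893 0.18401228 0.10237231]
flange 12114 ((617.7308349609375, 18.506908416748047), (71.86666107177734, 88.77857971191406), 80.90670013427734) 0.023583658851497744
tops 49775 0.12690220917163117
926 [255. 285.] [ 0.6117 -0.0079  0.0543] ((612.7018432617188, -8.369956016540527), (5.541314125061035, 27.977699279785156), 80.20358276367188)
931 [389. 285.] [0.6201 0.0457 0.0543] ((621.4730834960938, 45.8529052734375), (5.4961161613464355, 28.088985443115234), 81.04572296142578)
47917 [321. 354.] [0.6076 0.0199 0.1012] ((613.1851196289062, 18.643131256103516), (148.13148498535156, 33.937355041503906), 81.08259582519531)
```

View pics/w6.png

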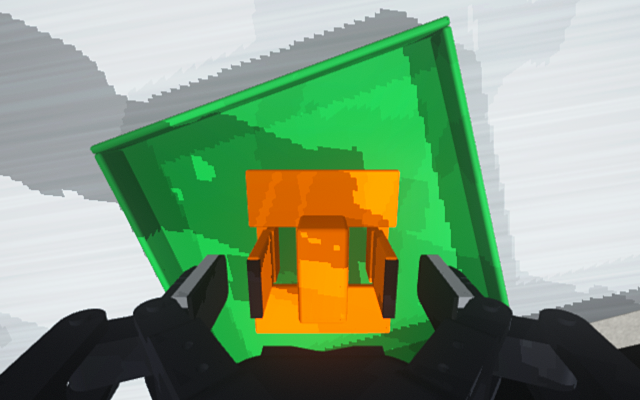

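The cover is standing level at z 0.004, with its tabs sprung out (tops 54 mm apart, as at rest) and the fingers clear of it. Retreating upward.

send_rows(
  deltas=[
    [[0,0,1,0,0,0],[0,0,3,0,0,0],[0,0,6,0,0,0],[0,0,9,0,0,0],[0,0,12,0,0,0],[0,0,15,0,0,0],[0,0,17,0,0,0],[0,0,17,0,0,0],[0,0,17,0,0,0]],
  ],
)

```text
clock: 9.7
tcp_pos: [0.6173, 0.018, 0.1984]
orientation: [0.001, 0.078, 0.997, 0.0]
wrist_force: [-0.5, -0.6, 0.2]
finger_gap: 0.0855
```

```bash
python3 - <<'E'
from h import *
s,p=wrist();save(p,'pics/w7.png')
print(s['clock'],s['tcp_pos'],s['finger_gap'],s['wrist_force'])
fit(p,(.617,.018),.024,.05)
q=read_camera('side');save(q,'pics/s7.png')
for d in find_in(q,'cover_blue'): print(d)
print(get_state()['clock'],np.abs(get_state()['qvel']).max())
E
```

```text
9.7 [0.61725524 0.01796229 0.19842362] 0.08550667586471068 [-0.54527202 -0.64815584  0.24145737]
flange 3429 ((616.9683837890625, 18.791513442993164), (71.62554168701172, 86.72972106933594), 80.9380874633789) 0.023541235717864473
tops 49136 0.29732312374745695
170 [293. 192.] [ 0.6118 -0.008   0.0545] ((612.7211303710938, -8.374990463256836), (4.916589260101318, 27.961341857910156), 79.39737701416016)
171 [352. 192.] [0.6207 0.0461 0.0545] ((621.3095703125, 46.083045959472656), (5.088099956512451, 27.644880294799805), 79.9713363647461)
48795 [321. 352.] [0.6078 0.0199 0.2709] ((613.1385498046875, 18.65148162841797), (148.42738342285156, 33.94315719604492), 80.93026733398438)
{'box': [267.1, 131.4, 35.9, 26.4], 'conf': 0.71}
9.85 0.004680514032452217
```

View pics/s7.png

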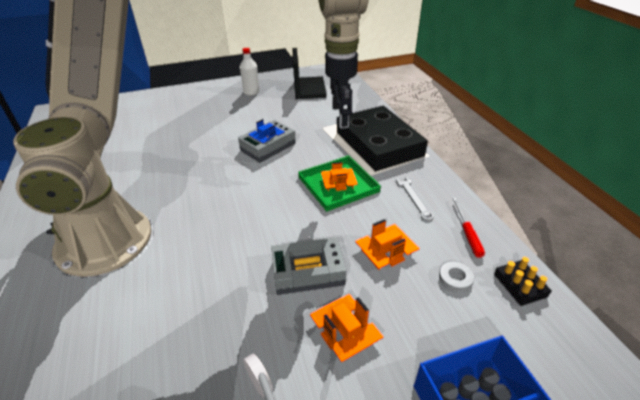

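The side view shows the orange cover upright in the tray at (340,178), the opened level at (310,262) and the blue cover in place at (267,131). The gripper is clear of everything.

```bash
python3 -c "
from workcell import *
print(hand_in())"
```

```text
the job is handed in; nothing more can be done
None
```

I pinched both tabs of the orange cover that was snapped on the grey level and lifted it straight off. I then set it down right side up in the middle of the green tray, let it go and backed away. I handed in at about 9.9 s; no verdict is reported.

- **Right cover:** the flange measured about 90 x 73 mm, matching the size given. The two loose orange covers on the bench measured about 116 x 94 mm, and I left them alone.
- **Pinch and lift:** the fingers closed to about 40 mm with the cover still seated, so both tabs were fully pressed. The cover then rose level, 54 mm with the tool.
- **Final position:** the cover is within about 2 mm of the tray centre. Its flange top is at z 0.0235, which puts its feet on the tray floor. It stands level, and its tabs are back at their rest spacing.
- **Blue cover:** it was never approached, and it shows at the same place in the side view as at the start, within about 3 pixels.
- **Disagreements:** the side camera's fit of the tray rim was off, at 209 mm along one side, so I did not use it. The other tray measurements agreed to about 4 mm. No other check failed.

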